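# Fit the arm-rest pad on its bar at the polishing bench

### The job

Get the arm rest ready for work. First tip the flat grey case that leans across the bar up onto its narrow end, so that it stands upright against the bookend; then push the arm-rest pad along the white platform, without picking it up, over the bar until it drops off the platform's end and hangs on the bar; last swing the keeper arm fully shut behind the pad. Leave the other things on the bench where they are.

Things in the scene. Friction and masses are not known exactly. Their poses are not given: they have to be found in the camera images.
- stand: Fixed arm-rest stand. Origin on the table under the middle of the white platform's end edge; y along the bar, away from the platform; x across it, away from the robot; z up. In its frame, mm: platform x -130..130, y -320..0, top z 40. The level bar starts at a rounded nose at y -15, over the platform, and runs to a white post at y 190..220, x -25..25, 98 high.
- bar_nose (a point): Point on the flat top of the steel bar, on its centre line, above the platform's end edge (stand x 0, y 0, z 84 mm). Bar 30 wide, 24 deep.
- bookend (a point): Centre of the foot of the near face of the upright white bookend plate beside the bar, on the table (stand x 100, y 100, z 0 mm). The plate is 170 long (along stand y), 6 thick, 130 high.
- pad: Arm-rest pad on the platform: upside-down channel, grey top 18 thick, black side flanges 12 thick; 120 long (its y, along the channel), 96 wide (x), 70 high; channel 72 wide, 52 high. On the platform it clears the bar's top by 8 mm; hung on the bar its underside is 8 mm lower than the platform top. Origin: centre of the underside. About 0.35 kg.
- case: Flat grey case with black seam and two clasps: 160 long (its z), 120 wide (y), 30 thick (x). Origin: centre of the narrow end to stand on (120 x 30). At the start that end is on the table at the bookend's foot and the case leans 35 degrees off upright towards the robot (stand -x) over the bar, its top end above the bar. About 0.3 kg.
- keeper (a joint): Keeper arm's angle, rad. 0 is open: the arm points to stand -y, beside the pad's way (starts at 0 to 0.2). 1.57 is fully shut: it points to stand +x, across the way behind the platform's end. It stays where it is left. Upright pivot at stand x -105, y -18 mm, post radius 12.
- keeper_knob (a point): Black upright knob, radius 8 mm, on the end of the dark steel keeper arm, 68 mm from the pivot; this point is on its axis at z 117 mm, its top at z 129. The arm is 12 thick and 22 high, z 87 to 109 mm.
- jar: Bystander: amber jar, 40 across, 70 high, on the platform's far side. Origin at its underside.
- burpot: Bystander: stepped aluminium bur block, 64 across, 70 high, on the robot's side of the bar. Origin at its underside.
- bottle1: Bystander: green glass bottle, 60 across, 150 high. Origin at its underside.
- bottle2: Bystander: clear bottle, 56 across, 130 high. Origin at its underside.
- pan: Bystander: blue case pan 130 x 190 x 55 with an upright tab to 125 high. Origin at the centre of its underside.
- articulator: Bystander: articulator with plaster models, 100 x 110 x 121. Origin at the centre of its underside.
Things that resemble listed ones, but are neither listed nor needed, are in the scene too. What is shaped like the pad but orange or red is not meant.

How it is judged (in metres and radians):
On the way, in this order (a step that is already met when the one before it is completed fails the run):
1. the case stands upright on its narrow end by the bookend (angle between case's own z axis and vertical below 0.12 rad and x of case in the frame of stand between 0.06 and 0.1 m and y of case in the frame of stand between 0.02 and 0.18 m and height (world z) of case below 0.006 m), for 0.2 s.
2. the pad hangs on the bar, off the platform (x of pad in the frame of stand between -0.025 and 0.025 m and y of pad in the frame of stand between 0.06 and 0.14 m and z of pad in the frame of stand between 0.026 and 0.036 m and angle between pad's own z axis and vertical below 0.08 rad), for 0.2 s.
3. the keeper arm is shut behind the pad (value of joint keeper above 1.4 rad), for 0.2 s.
At the end, for the whole second after the job is handed in: Case on its narrow end by the bookend, within 0.12 rad of upright; pad level (0.08 rad) on the bar, wholly past the platform, underside 26 to 36 mm above the table, middle within 25 mm of the bar's line; keeper beyond 1.4 rad; all at rest (all of step 1 and all of step 2 and value of joint keeper above 1.4 rad and linear speed of each of pad, case below 0.02 m/s); the robot touches nothing.
It fails at once if the pad is picked up: its underside's middle more than 25 mm above the platform top (height (world z) of pad above 0.065 m).
It fails at once if a bystander (jar, bur block, bottle, pan, articulator) is moved more than 25 mm (distance of any of jar, burpot, bottle1, bottle2, pan, articulator from where it was at the start of the episode above 0.025 m).
It also fails if it takes over 72 s, if anything falls off the work surface, if the arm or the gripper's body presses on something with over 40 N, if the wrist force passes 120 N, or if a joint passes its speed limit or range.

### The arm

A 6-joint arm with a two-finger parallel gripper is mounted at the origin on the work surface. World frame = base frame: x ahead of the robot, y to its left, z up, the work surface at z = 0. Lengths are in mm, angles in rad, forces in N, time in s.
With the tool pointing down it reaches from about 275 to 1000 mm from the base axis. Payload 8.4 kg.
Tool frame: the origin (TCP) lies at the very end of the fingers, on their centre line; the grasp point (between the pads) lies 19 mm behind it; z points along the fingers, y is the line along which they close (so a half turn about z gives the same grasp; the last joint's range is limited). The gripper opens to 85 mm and grips with 20 to 120 N. Pads are 22 mm wide; open, the fingers measure 114 mm over their backs; the gripper's body (76 mm by 85 mm) begins 54 mm behind the grasp point. The pads swing forward as they close: fully open they stand 13 mm farther back than shut.
Start: joints at [1.187, 0.353, 1.633, -0, 1.155, -0.002], TCP at [232.868, 580, 231.281] pointing down, gripper open.
Joint ranges: [-2.63, 2.63], [-0.92, 2.1], [0.06, 2.66], [-1.3, 4.44], [0, 2.69], [-3.02, 3.02]. Speed limits (rad/s): [2.22, 2.22, 2.79, 3.14, 3.14, 3.14].

### API

Orientations are given as [roll, pitch, yaw] about the fixed x, y, z axes, in that order (R = Rz(yaw) Ry(pitch) Rx(roll)).
In Python, from rig import telemetry, imaging, r gives the robot as it stands. The module is installed in compiled form; this text tells all that it offers.
- The arm moves only by the tool step_arm, never from a script. Its argument "moves" is a list of rows, each a list of 3 entries, a list of its own where there are three numbers: the turn, a rotation vector about the tool's x, y, z scaled (see below), then the shift along the tool's x, y, z scaled (see below), then the opening, from -1 (shut) to 1 (fully open). A call has 1 to 8 rows; each row is the pose to reach, as a shift and turn from the pose commanded when the call began, along the tool's axes at that moment; what a row does not reach only later rows make up. The controller multiplies each number of a shift by 200 mm and each number of a turn by 45 degrees. A row lasts 1/10 s, in which the tool goes at most 50 mm and 8.59 degrees, less where a joint would pass 70% of its speed; a pose out of reach is approached as far as the arm can. A call with a number of a shift or a turn outside -1 to 1 is refused whole. A call with a gripper value outside its range is refused whole. The fingers move at their own pace and stop on an object; "squeeze" is the grip in N (left out, the last holds). Time passes only in rows, so rows that repeat a pose let the fingers close. It gives the time, the measured TCP pose, the force, the opening and the grip force at its end, in the units of the state.
- telemetry.sense(): the state, without advancing time (a new reading comes with each control period).
- imaging.grab_frame(name): name is "scene" or "side" or "wrist"; returns the picture (384x512x3 uint8, red, green, blue); there is no depth.
- imaging.calibration(name): a dict with "fx", "fy", "cx", "cy" (pixels), "dist_coeffs" ([k1, k2, p1, p2, k3] as OpenCV has them; the pictures are not rectified), "cam_to_world" (4x4, takes a point from camera to world coordinates). Camera axes: x right, y up, looking along -z (the intrinsics and any distortion apply to the point x, -y, -z); pixel columns grow to the right and rows downward; lengths in mm; the calibration is good to about 2 mm. A picture is of the moment at which its call begins: read the wrist's pose just before it. calibration takes no time and is no camera call; for the wrist camera it gives the pose at the moment of the call.
- r.sign_off(): hands the job in; it is judged then, once.
Trained networks look in the newest picture that a camera, given by its name, has taken for a name from the list of things; names that differ only in an ending like _2 or _b are one class to them, and where a whole thing is asked for, a point or a joint stands for the part that bears it (a point fixed in the world has none). Each returns a list of dicts, best first, with "conf" (0 to 1); they miss things now and then, are a little off and sometimes report something else, mostly with a low value. They report only what shows in the picture. A call takes as long as a camera call. They do not tell look-alikes from the thing itself.
- imaging.recognise(camera, name): "extent" ([left, top, width, height] in pixels, round what is visible of it).
- imaging.mark_of(camera, name): "xy" ([column, row] in pixels: a listed point, or the origin of a listed thing).
The state is a dict: "clock": time; "qpos": joint angles; "qvel": joint speeds; "joint_efforts": joint torques, N m; "eef_pos": TCP position; "tcp_rot": TCP orientation; "contact_force": force on the tool from outside, world axes, zero at the start; "wrist_torque": the same for the moment, N m; "opening": opening from 0.0 (shut) to 1.0 (fully open); "grasp_force": force on a finger pad.
Only numpy, scipy, OpenCV 4.12 (cv2) and the standard library are available. Lean on these libraries where they do the work, as an engineer would, in place of code of your own. Each camera call takes 0.05 s, during which the arm holds its last target. There are 200 camera calls.

## Working session

There is one attempt and no reset: what is moved stays moved. The work goes in short steps, Python scripts to look and compute and a tool call to move; the robot and the scene stay as the last step left them, time stands still between calls to the robot, and variables do not carry over. Pictures are saved under pics/ and viewed, at most 10 in all, crops included, and the job is handed in when it is done.

Besides the shell and the picture viewer there is one more tool, called after ">>>" as name([rows], argument=value, ...), one row to a line, values as JSON. step_arm: Moves the arm, as the interface text tells. Its arguments: {"type":"object","properties":{"moves":{"type":"array"},"squeeze":{"type":"number"}},"required":["moves"]}

```bash
mkdir -p pics
cat > h.py <<'E'
import numpy as np, cv2
from rig import telemetry, imaging, r
from scipy.spatial.transform import Rotation as Ro
def cal(n):
    c=imaging.calibration(n);K=np.array([[c['fx'],0,c['cx']],[0,c['fy'],c['cy']],[0,0,1.]])
    return K,np.array(c['dist_coeffs'],float),np.array(c['cam_to_world'])
def ray(n,px):
    K,d,T=cal(n);u=cv2.undistortPoints(np.array([[px]],float),K,d)[0,0]
    return T[:3,3],T[:3,:3]@np.array([u[0],-u[1],-1])
def atz(n,px,z):
    o,v=ray(n,px);return o+v*(z-o[2])/v[2]
def proj(n,P):
    K,d,T=cal(n);p=(np.atleast_2d(P)-T[:3,3])@T[:3,:3];p=p*[1,-1,-1]
    return cv2.projectPoints(p,np.zeros(3),np.zeros(3),K,d)[0][:,0]
def tri(a,b):
    (o,v),(p,w)=ray(*a),ray(*b);v=v/np.linalg.norm(v);w=w/np.linalg.norm(w)
    s=np.linalg.lstsq(np.c_[v,-w],p-o,rcond=None)[0];A=o+s[0]*v;B=p+s[1]*w
    return (A+B)/2,np.linalg.norm(A-B)
def save(n,f):
    im=imaging.grab_frame(n);cv2.imwrite('pics/'+f,im[:,:,::-1]);return im
E
python3 - <<'E'
from h import *
np.set_printoptions(precision=1,suppress=True)
s=telemetry.sense();print(s['clock'],s['eef_pos'],s['tcp_rot'],s['opening'])
a=save('scene','a.png');b=save('side','b.png')
for n in ['bar_nose','bookend','pad','case','keeper_knob','jar','burpot','articulator']:
    for c in ['scene','side']:
        print(n,c,[(np.round(x['xy']),round(x['conf'],2)) for x in imaging.mark_of(c,n)[:3]])
for c in ['scene','side']: print(c,cal(c)[2])
E
```

```text
0.0 [232.7 579.5 230.5] [-3.1  0.   2.8] 0.9960577288963626
bar_nose scene [(array([234., 208.]), 0.86)]
bar_nose side [(array([283., 189.]), 0.78)]
bookend scene [(array([222., 272.]), 0.66), (array([332., 340.]), 0.63)]
bookend side [(array([307., 186.]), 0.82)]
pad scene [(array([207., 181.]), 0.81), (array([325., 208.]), 0.73), (array([261., 159.]), 0.71)]
pad side [(array([205., 347.]), 0.9), (array([285., 243.]), 0.74), (array([205., 201.]), 0.71)]
case scene [(array([230., 271.]), 0.65)]
case side [(array([300., 183.]), 0.95)]
keeper_knob scene [(array([246., 167.]), 0.76), (array([209., 181.]), 0.53)]
keeper_knob side [(array([261., 206.]), 0.7)]
jar scene [(array([167., 193.]), 0.74)]
jar side [(array([330., 239.]), 0.58)]
burpot scene [(array([298., 245.]), 0.55)]
burpot side [(array([248., 187.]), 0.76)]
articulator scene [(array([202., 131.]), 0.79), (array([165., 192.]), 0.39)]
articulator side [(array([269., 333.]), 0.8)]
scene [[  -0.8   -0.4    0.4 1030.4]
 [   0.6   -0.5    0.6  690.1]
 [  -0.     0.7    0.7  872. ]
 [   0.     0.     0.     1. ]]
side [[    1.      0.2    -0.2   274.5]
 [   -0.2     0.7    -0.7 -1087.4]
 [   -0.      0.7     0.7  1166.9]
 [    0.      0.      0.      1. ]]
```

View pics/a.png

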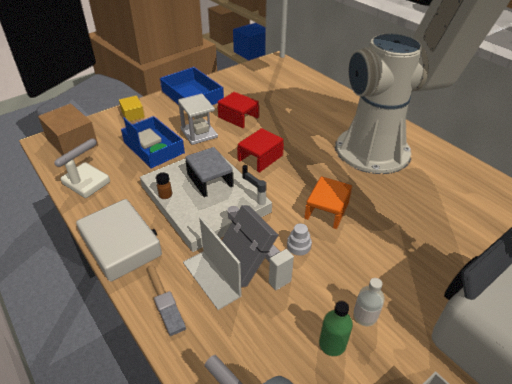

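View pics/b.png

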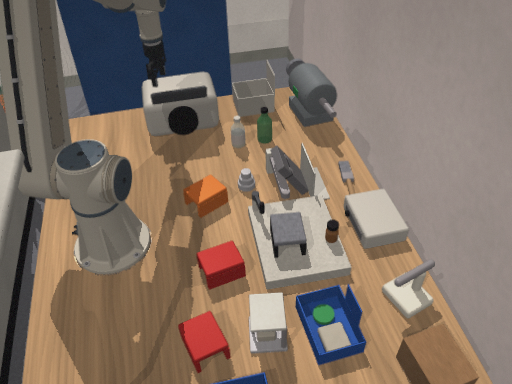

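The scene picture shows the grey pad at (209,170) on the white platform, the keeper at (257,183), the case at (252,232) leaning over the bar towards the robot and the bookend at (220,255). In the side picture the pad is at (288,232) and the case at (285,170).

Run:
```python
from h import *
np.set_printoptions(precision=1,suppress=True)
m={'nose':((234,208),(283,189)),'bookend':((222,272),(307,186)),'pad':((207,181),(285,243)),'case':((230,271),(300,183)),'knob':((246,167),(261,206)),'jar':((167,193),(330,239)),'burpot':((298,245),(248,187))}
for k,(a,b) in m.items(): print(k,*tri(('scene',a),('side',b)))
for k,z in [('nose',84),('bookend',0),('pad',40),('case',0),('knob',117),('jar',40),('burpot',0)]:
    print(k,atz('scene',m[k][0],z)[:2],atz('side',m[k][1],z)[:2])
for k,n in [('pad',('bottle1','bottle2'))]:
    pass
a=cv2.imread('pics/a.png')[140:310,130:310];b=cv2.imread('pics/b.png')[130:300,220:400]
A=cv2.resize(a,None,fx=4.4,fy=3.5*1,interpolation=3) if 0 else cv2.resize(a,None,fx=3.5,fy=3.5,interpolation=3)
cv2.imwrite('pics/c.png',A);cv2.imwrite('pics/d.png',cv2.resize(b,None,fx=3.5,fy=3.5,interpolation=3))
```

```text
nose [585.4  25.6  90.3] 4.945184247290493
bookend [695.7 115.9   0.2] 5.276821511274846
pad [ 547.8 -161.4   35.8] 14.064896032891648
case [676.7 130.2   5.7] 1.8489982308070383
knob [486.5 -61.9 120.5] 3.407734168635431
jar [ 679.7 -181.6   43.1] 2.806944586298099
burpot [485.9 164.3  -0.1] 6.367807940206187
nose [584.3  19.6] [585.1  33.6]
bookend [693.1 116.7] [698.  114.8]
pad [ 557.1 -159.1] [ 540.6 -161.3]
case [675.3 126.2] [677.9 136.6]
knob [482.2 -65.1] [488.7 -59.5]
jar [ 677.2 -184.3] [ 682.1 -179.7]
burpot [482.6 165.2] [488.4 161.9]
```

View pics/c.png

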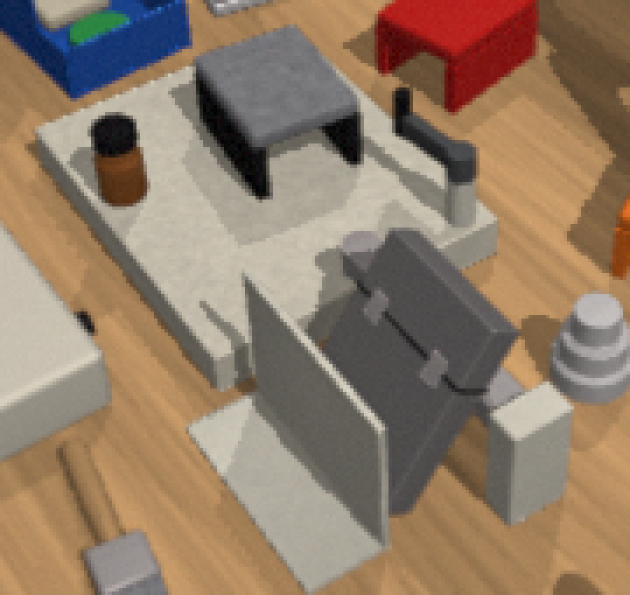

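View pics/d.png

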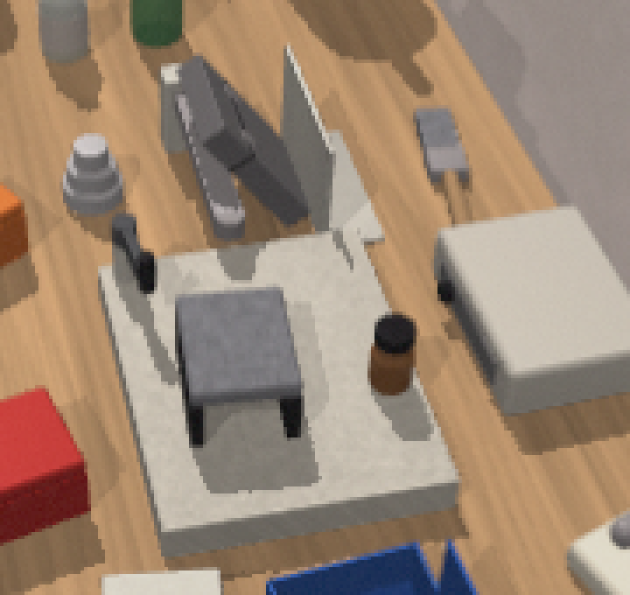

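```bash
cat >> h.py <<'E'
def W(p,P):
    c,s=np.cos(p[2]),np.sin(p[2]);P=np.atleast_2d(np.array(P,float));return np.c_[p[0]+c*P[:,0]-s*P[:,1],p[1]+s*P[:,0]+c*P[:,1],P[:,2]]
def fit(obs,x0):
    from scipy.optimize import least_squares
    f=lambda p:np.concatenate([(proj(n,W(p,[P]))[0]-px) for n,px,P in obs])
    return least_squares(f,x0,loss='soft_l1',x_scale=[10,10,.1])
E
python3 - <<'E'
from h import *
np.set_printoptions(precision=2,suppress=True)
A=lambda x,y:(130+x/3.5-.36,140+y/3.5-.36); B=lambda x,y:(220+x/3.5-.36,130+y/3.5-.36)
st=[('scene',A(37,133),(130,-320,40)),('scene',A(218,358),(130,0,40)),('scene',A(497,222),(-130,0,40)),
('scene',A(245,275),(103,15,130)),('scene',A(385,432),(103,185,130)),
('side',B(102,268),(-130,0,40)),('side',B(162,530),(-130,-320,40)),('side',B(457,483),(130,-320,40)),
('side',B(287,47),(103,185,130)),('side',B(333,150),(103,15,130)),
('scene',(234,208),(0,0,84)),('side',(283,189),(0,0,84))]
f=fit(st,[585,20,.1]);p=f.x;print('stand',p,f.fun.reshape(-1,2))
pd=[('scene',A(197,65),(48,-60,110)),('scene',A(292,28),(-48,-60,110)),('scene',A(358,105),(-48,60,110)),('scene',A(262,143),(48,60,110)),
('side',B(180,295),(-48,60,110)),('side',B(282,288),(48,60,110)),('side',B(300,395),(48,-60,110)),('side',B(190,403),(-48,-60,110))]
f=fit(pd,[548,-130,.1]);q=f.x;print('pad',q,f.fun.reshape(-1,2))
c,s=np.cos(p[2]),np.sin(p[2]);inv=lambda w:np.array([[c,s],[-s,c]])@(np.array(w)[:2]-p[:2])
print('pad in stand',inv(q),q[2]-p[2]);
for k,w in dict(knob=(486.5,-62),jar=(680,-182),burpot=(486,164),case=(677,130),bookend=(695.7,115.9)).items(): print(k,inv(w))
s=telemetry.sense();print(s['tcp_rot'],s['qpos'],s['contact_force'])
E
```

```text
stand [589.66  24.99  -0.04] [[-0.64 -1.22]
 [-0.67  1.01]
 [ 1.35 -0.61]
 [ 0.82 -0.91]
 [-0.01  0.23]
 [-1.6  -0.81]
 [-0.56  0.51]
 [ 0.74 -0.67]
 [ 0.08 -0.43]
 [-0.46  0.55]
 [-0.49  2.04]
 [ 1.97  1.47]]
pad [ 549.03 -156.85   -0.14] [[-1.61 -2.6 ]
 [ 1.1  -1.71]
 [ 0.74 -1.58]
 [-3.16 -1.47]
 [-1.21 -0.55]
 [ 0.23 -0.94]
 [ 1.12 -2.53]
 [ 0.11 -2.15]]
pad in stand [ -33.61 -183.27] -0.09772005008821265
knob [-99.74 -90.9 ]
jar [  98.24 -203.36]
burpot [-108.93  134.92]
case [ 83.23 108.29]
bookend [102.46  94.92]
[3.14 0.   2.76] [ 1.19  0.35  1.63 -0.    1.16 -0.  ] [ 0.82  0.1  -0.12]
```

```bash
cat >> h.py <<'E'
ST=np.array([589.7,25.0,-0.042])
def inst(w):
    c,s=np.cos(ST[2]),np.sin(ST[2]);return np.array([[c,s],[-s,c]])@(np.array(w)[:2]-ST[:2])
def go(*targets):
    """targets: (stand x,y,z,angle of tool y in stand frame)"""
    s=telemetry.sense();R0=Ro.from_euler('xyz',s['tcp_rot']);p0=np.array(s['eef_pos'])
    print('t',round(s['clock'],1),'stand',inst(p0).round(1),'z',p0[2].round(1),'F',np.round(s['contact_force'],1),'op',round(s['opening'],2))
    for x,y,z,a in targets:
        w=W(ST,[(x,y,z)])[0];Rt=Ro.from_euler('xyz',[np.pi,0,a+ST[2]+np.pi/2])
        print((x,y,z),'turn',((R0.inv()*Rt).as_rotvec()/(np.pi/4)).round(3),'shift',(R0.inv().apply(w-p0)/200).round(3))
E
python3 - <<'E'
from h import *
print(fit.__name__);go((-80,104,231,np.pi/2),(-80,104,102,np.pi/2))
E
```

```text
fit
t 0.9 stand [-379.8  539.5] z 231.3 F [ 0.8  0.1 -0.1] op 1.0
(-80, 104, 231) turn [ 0.     0.    -0.433] shift [-2.139e+00 -1.553e+00  2.000e-03]
(-80, 104, 102) turn [ 0.     0.    -0.433] shift [-2.139 -1.553  0.647]
```

>>> step_arm([
  [[0,0,-0.433],[-1,-0.726,0],1],
  [[0,0,-0.433],[-1,-0.726,0],1],
  [[0,0,-0.433],[-1,-0.726,0],1],
  [[0,0,-0.433],[-1,-0.726,0],1],
  [[0,0,-0.433],[-1,-0.726,0],1],
  [[0,0,-0.433],[-1,-0.726,0],1],
])

```text
clock: 1.5
eef_pos: [366.5, 366.5, 231.4]
tcp_rot: [-3.14, 0.001, 3.096]
contact_force: [0.1, 0.6, -1.0]
opening: 1.0
grasp_force: 0.0
```

```bash
python3 -c "
from h import *
go((-80,104,231,np.pi/2),(-80,104,102,np.pi/2))"
```

```text
t 1.5 stand [-237.3  331.8] z 231.4 F [ 0.1  0.6 -1. ] op 1.0
(-80, 104, 231) turn [-0.002  0.001 -0.005] shift [-0.791 -1.136  0.004]
(-80, 104, 102) turn [-0.002  0.001 -0.005] shift [-0.791 -1.135  0.649]
```

>>> step_arm([
  [[0,0,-0.005],[-0.79,-1,0],1],
  [[0,0,-0.005],[-0.79,-1,0],1],
  [[0,0,-0.005],[-0.79,-1,0],1],
  [[0,0,-0.005],[-0.79,-1,0],1],
  [[0,0,-0.005],[-0.79,-1,0],1],
  [[0,0,-0.005],[-0.79,-1,0],1],
  [[0,0,-0.005],[-0.79,-1,0],1],
])

```text
clock: 2.2
eef_pos: [514.5, 163.7, 231.2]
tcp_rot: [3.141, -0.0, 3.101]
contact_force: [-0.3, 0.1, -0.3]
opening: 0.999
grasp_force: 0.0
```

>>> step_arm([
  [[0,0,0],[0,-0.137,0.1],1],
  [[0,0,0],[0,-0.137,0.3],1],
  [[0,0,0],[0,-0.137,0.5],1],
  [[0,0,0],[0,-0.137,0.646],1],
  [[0,0,0],[0,-0.137,0.646],1],
  [[0,0,0],[0,-0.137,0.646],1],
])

```text
clock: 2.8
eef_pos: [512.4, 138.2, 102.5]
tcp_rot: [-3.142, -0.001, 3.105]
contact_force: [0.6, -0.0, 0.2]
opening: 1.001
grasp_force: 0.0
```

```bash
python3 -c "
from h import *
go((-40,104,102,np.pi/2))
im=save('scene','e.png')[140:310,150:330];im2=save('side','e2.png')[100:270,200:380]
cv2.imwrite('pics/e3.png',cv2.resize(np.hstack([im,im2])[:,:,::-1],None,fx=2.2,fy=2.2,interpolation=3))"
```

```text
t 2.8 stand [-82.  109.8] z 102.5 F [ 0.6 -0.   0.2] op 1.0
(-40, 104, 102) turn [-0.    -0.001  0.007] shift [-0.21  -0.03   0.002]
```

View pics/e3.png

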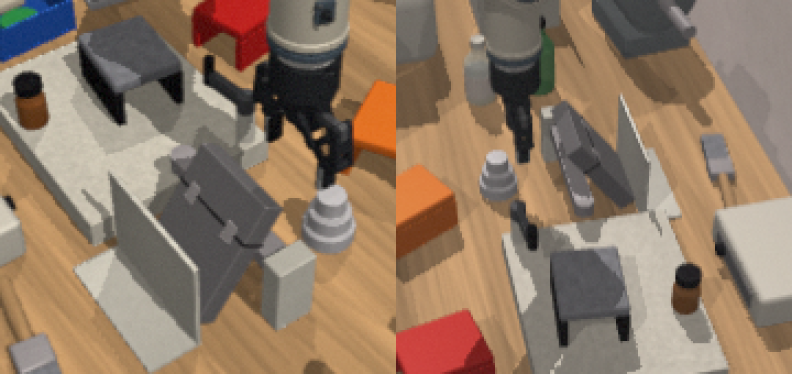

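The gripper hangs on the robot side of the case: near finger at (325,170) and far finger at (275,90) in the left panel, both between case (240,190) and bur block (328,220), all clear.

>>> step_arm([
  [[0,0,0.007],[-0.12,-0.04,0],1],
  [[0,0,0.007],[-0.235,-0.04,0],1],
  [[0,0,0.007],[-0.27,-0.04,0],1],
  [[0,0,0.007],[-0.3,-0.04,0],1],
  [[0,0,0.007],[-0.33,-0.04,0],1],
  [[0,0,0.007],[-0.36,-0.04,0],1],
  [[0,0,0.007],[-0.39,-0.04,0],1],
  [[0,0,0.007],[-0.42,-0.04,0],1],
])

```text
clock: 3.7
eef_pos: [596.8, 125.8, 102.1]
tcp_rot: [-3.142, 0.0, 3.098]
contact_force: [-1.2, 0.5, 0.9]
opening: 1.004
grasp_force: 0.4
```

>>> step_arm([
  [[0,0,0],[-0.03,0,0],1],
  [[0,0,0],[-0.06,0,0],1],
  [[0,0,0],[-0.09,0,0],1],
  [[0,0,0],[-0.12,0,0],1],
  [[0,0,0],[-0.14,0,0],1],
  [[0,0,0],[-0.16,0,0],1],
  [[0,0,0],[-0.16,0,0],1],
])

```text
clock: 4.4
eef_pos: [631.6, 124.7, 105.6]
tcp_rot: [3.14, 0.006, 3.098]
contact_force: [-3.7, -1.3, 24.8]
opening: 1.005
grasp_force: 1.8
```

```bash
python3 -c "
from h import *
go((58,100,102,np.pi/2))
im=save('scene','f.png')[140:310,150:330];im2=save('side','f2.png')[100:270,200:380]
cv2.imwrite('pics/f3.png',cv2.resize(np.hstack([im,im2])[:,:,::-1],None,fx=2.2,fy=2.2,interpolation=3))"
```

```text
t 4.4 stand [ 37.7 101.4] z 105.6 F [-3.7 -1.3 24.8] op 1.0
(58, 100, 102) turn [ 0.001  0.007 -0.002] shift [-0.102 -0.007  0.019]
```

View pics/f3.png

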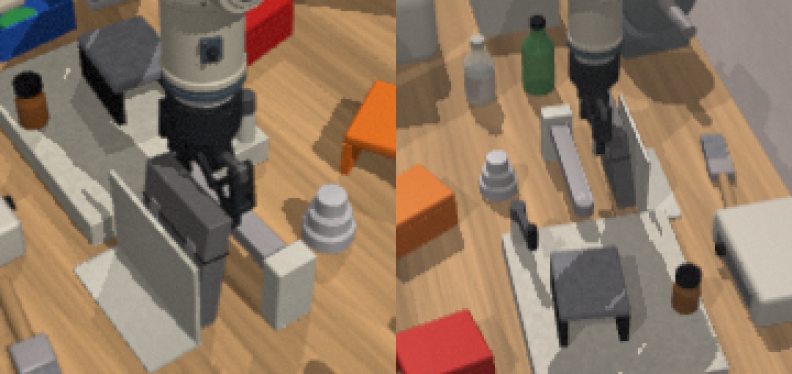

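The case is nearly upright against the bookend (left panel (185,240)), but a 25 N upward force says its top touches the gripper's underside; I raise it before going on.

>>> step_arm([
  [[0,0,0],[0,0,-0.03],1],
  [[0,0,0],[0,0,-0.06],1],
  [[0,0,0],[0,0,-0.09],1],
  [[0,0,0],[0,0,-0.11],1],
  [[0,0,0],[0,0,-0.11],1],
])

```text
clock: 5.0
eef_pos: [628.8, 124.5, 124.6]
tcp_rot: [3.141, 0.001, 3.098]
contact_force: [-0.6, 0.0, -0.3]
opening: 1.0
grasp_force: 0.0
```

>>> step_arm([
  [[0,0,0],[-0.015,0,0],1],
  [[0,0,0],[-0.03,0,0],1],
  [[0,0,0],[-0.045,0,0],1],
  [[0,0,0],[-0.06,0,0],1],
  [[0,0,0],[-0.07,0,0],1],
  [[0,0,0],[-0.07,0,0],1],
])

```text
clock: 5.6
eef_pos: [642.8, 123.7, 124.0]
tcp_rot: [-3.142, 0.0, 3.098]
contact_force: [-0.2, 0.6, -0.2]
opening: 0.998
grasp_force: 0.0
```

```bash
python3 -c "
from h import *
go((58,100,122,np.pi/2))
im=save('scene','g.png')[140:310,150:330];im2=save('side','g2.png')[100:270,200:380]
cv2.imwrite('pics/g3.png',cv2.resize(np.hstack([im,im2])[:,:,::-1],None,fx=2.2,fy=2.2,interpolation=3))"
```

```text
t 5.6 stand [ 48.9 100.9] z 124.0 F [-0.2  0.6 -0.2] op 1.0
(58, 100, 122) turn [-0.     0.    -0.002] shift [-0.046 -0.004  0.01 ]
```

View pics/g3.png

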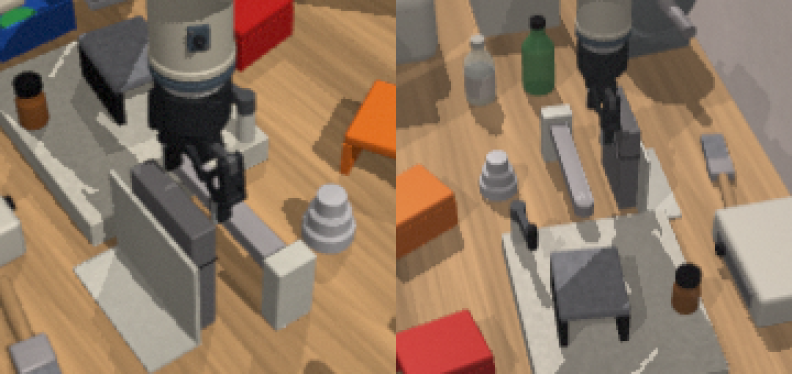

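The case stands upright against the bookend (left panel (175,235), right panel (622,150)), with no contact force.

```bash
python3 -c "
from h import *
np.set_printoptions(precision=0,suppress=True)
for x,y in [(85,100),(85,106),(80,106)]:
  P=W(ST,[(x+i,y+j,160) for i,j in [(-15,-60),(15,-60),(15,60),(-15,60)]]+[(x-15,y+60,0)])
  print((proj('scene',P)-[150,140])*2.2, (proj('side',P)-[200,100])*2.2+[396,0])
"
```

```text
[[147. 151.]
 [123. 163.]
 [184. 234.]
 [210. 221.]
 [211. 316.]] [[623. 138.]
 [643. 136.]
 [623.  88.]
 [605.  91.]
 [602. 166.]]
[[150. 155.]
 [125. 166.]
 [188. 238.]
 [213. 225.]
 [214. 320.]] [[622. 136.]
 [641. 133.]
 [622.  86.]
 [604.  89.]
 [601. 164.]]
[[154. 153.]
 [130. 164.]
 [192. 236.]
 [217. 223.]
 [218. 318.]] [[619. 136.]
 [638. 133.]
 [619.  87.]
 [601.  89.]
 [598. 164.]]
```

>>> step_arm([
  [[0,0,0],[0.1,0,0],1],
  [[0,0,0],[0.25,0,-0.1],1],
  [[0,0,0],[0.45,0,-0.3],1],
  [[0,0,0],[0.7,-0.2,-0.4],1],
  [[0,0,0],[0.85,-0.4,-0.4],1],
  [[0,0,0],[0.87,-0.6,-0.4],1],
  [[0,0,0],[0.87,-0.8,-0.4],1],
  [[0,0,0],[0.87,-0.8,-0.4],1],
])

```text
clock: 6.5
eef_pos: [460.6, -32.7, 204.7]
tcp_rot: [-3.14, 0.001, 3.094]
contact_force: [0.5, 0.7, 0.0]
opening: 1.003
grasp_force: 0.0
```

```bash
python3 -c "
from h import *
go((-128,-188,200,np.pi/2),(-128,-188,58,np.pi/2))"
```

```text
t 6.5 stand [-126.5  -63.1] z 204.7 F [0.5 0.7 0. ] op 1.0
(-128, -188, 200) turn [-0.002  0.001 -0.007] shift [ 0.004 -0.624  0.024]
(-128, -188, 58) turn [-0.002  0.001 -0.007] shift [ 0.005 -0.623  0.734]
```

>>> step_arm([
  [[0,0,-0.005],[0,-0.25,0],1],
  [[0,0,-0.005],[0,-0.5,0],1],
  [[0,0,-0.005],[0,-0.625,0.1],1],
  [[0,0,-0.005],[0,-0.625,0.3],1],
  [[0,0,-0.005],[0,-0.625,0.5],1],
  [[0,0,-0.005],[0,-0.625,0.65],1],
  [[0,0,-0.005],[0,-0.625,0.73],1],
  [[0,0,-0.005],[0,-0.625,0.73],1],
])

```text
clock: 7.3
eef_pos: [454.8, -152.5, 56.0]
tcp_rot: [3.14, -0.004, 3.102]
contact_force: [-0.7, 0.4, 0.3]
opening: 1.006
grasp_force: 0.0
```

```bash
python3 -c "
from h import *
go((-59,-188,58,np.pi/2))
im=save('scene','i.png')[120:290,150:330];im2=save('side','i2.png')[140:310,200:380]
cv2.imwrite('pics/i3.png',cv2.resize(np.hstack([im,im2])[:,:,::-1],None,fx=2.2,fy=2.2,interpolation=3))"
```

```text
t 7.3 stand [-127.3 -183. ] z 56.0 F [-0.7  0.4  0.3] op 1.01
(-59, -188, 58) turn [ 0.002 -0.005  0.004] shift [-0.341 -0.026 -0.011]
```

View pics/i3.png

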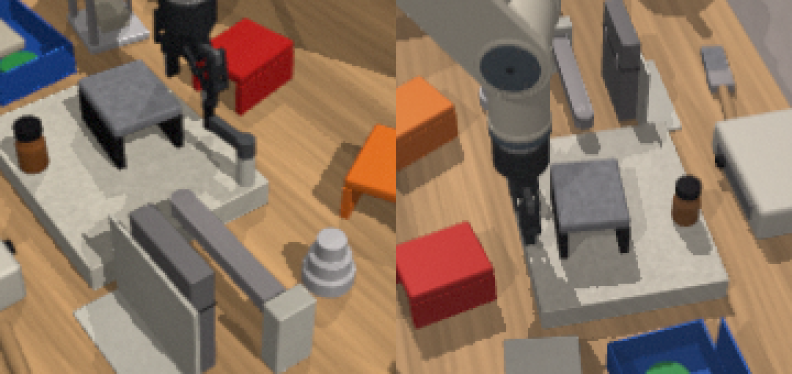

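The gripper stands beside the pad on the robot side (right panel fingers at (528,205), pad at (590,195)), clear of the keeper and the red pad.

>>> step_arm([
  [[0,0,0.004],[-0.08,-0.02,0],1],
  [[0,0,0.004],[-0.13,-0.02,0],1],
  [[0,0,0.004],[-0.16,-0.02,0],1],
  [[0,0,0.004],[-0.19,-0.02,0],1],
  [[0,0,0.004],[-0.22,-0.02,0],1],
  [[0,0,0.004],[-0.25,-0.02,0],1],
  [[0,0,0.004],[-0.28,-0.02,0],1],
  [[0,0,0.004],[-0.3,-0.02,0],1],
])

```text
clock: 8.2
eef_pos: [516.2, -159.6, 58.1]
tcp_rot: [3.141, -0.001, 3.099]
contact_force: [-4.8, 0.2, 4.5]
opening: 1.004
grasp_force: 2.7
```

>>> step_arm([
  [[0,0,0],[-0.02,0,0],1],
  [[0,0,0],[-0.035,0,0],1],
  [[0,0,0],[-0.035,0,0],1],
])

```text
clock: 8.5
eef_pos: [523.7, -160.1, 58.1]
tcp_rot: [-3.142, 0.001, 3.099]
contact_force: [-0.3, 0.8, 1.0]
opening: 1.0
grasp_force: 0.6
```

```bash
python3 -c "
from h import *
go((-59,-188,58,np.pi/2))
A=save('scene','j.png')[130:230,150:250];B=save('side','j2.png')[190:290,240:340]
cv2.imwrite('pics/j3.png',cv2.resize(np.hstack([A,B])[:,:,::-1],None,fx=4,fy=4,interpolation=3))"
```

```text
t 8.5 stand [ -58.2 -187.7] z 58.1 F [-0.3  0.8  1. ] op 1.0
(-59, -188, 58) turn [-0.     0.001 -0.001] shift [ 0.004 -0.002  0.   ]
```

View pics/j3.png

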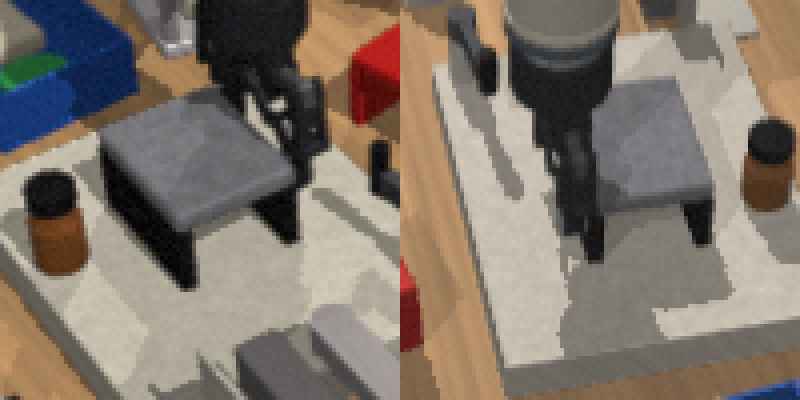

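The pad now lies flat against the fingers, squared up: in the left panel its top corners are at (100,130), (190,225), (297,175), in the right one its edge runs (678,80) to (712,190).

```bash
python3 -c "
from h import *
np.set_printoptions(precision=2,suppress=True)
A=lambda x,y:(150+x/4-.37,130+y/4-.37); B=lambda x,y:(240+(x-400)/4-.37,190+y/4-.37)
o=[('scene',A(100,130),(48,-60,110)),('scene',A(190,224),(48,60,110)),('scene',A(297,175),(-48,60,110)),('scene',A(190,287),(48,60,40)),
('side',B(678,80),(48,60,110)),('side',B(712,190),(48,-60,110)),('side',B(705,245),(48,-60,40)),('side',B(587,262),(-48,-60,40))]
f=fit(o,[580,-150,0]);print(f.x,inst(f.x),f.x[2]-ST[2],f.fun.reshape(-1,2))
# rear push pose
go((-110,-188,58,np.pi/2))
"
```

```text
[ 581.11 -152.76   -0.06] [  -1.11 -177.96] -0.019057029075897722 [[-0.22 -0.5 ]
 [-3.03 -0.93]
 [ 0.95 -1.39]
 [-0.71  2.15]
 [-0.87 -1.98]
 [ 0.07 -1.25]
 [ 0.34  0.09]
 [-0.81  0.29]]
t 8.6 stand [ -58.2 -187.7] z 58.1 F [-0.7  0.4  1.4] op 1.0
(-110, -188, 58) turn [-0.  0. -0.] shift [ 0.26 -0.    0.  ]
```

>>> step_arm([
  [[0,0,0],[0.1,0,0],1],
  [[0,0,0],[0.2,0,-0.1],1],
  [[0,0,0],[0.28,0,-0.3],1],
  [[0,0,0],[0.28,0,-0.5],0.53],
  [[0,0,0],[0.28,0,-0.65],0.53],
  [[0,0,0],[0.28,0,-0.65],0.53],
])

```text
clock: 9.2
eef_pos: [470.1, -158.7, 192.4]
tcp_rot: [-3.139, 0.008, 3.099]
contact_force: [1.0, -0.7, -0.4]
opening: 0.763
grasp_force: 0.0
```

```bash
python3 -c "
from h import *
for n in ['articulator','pan']: print([inst(atz('side',d['xy'],0)).round() for d in imaging.mark_of('side',n)[:2]])
print(telemetry.sense()['qpos'])
go((0,-278,188,0),(0,-278,58,0))
"
```

```text
[array([-153., -465.])]
[]
[-3.28631696e-01  1.97317254e-01  1.95330471e+00  5.56305690e-05
  9.88414484e-01 -1.85691628e+00]
t 9.3 stand [-114.1 -187.9] z 188.6 F [-0.2 -0.2 -0.5] op 0.76
(0, -278, 188) turn [0.002 0.003 1.999] shift [-0.571 -0.45   0.005]
(0, -278, 58) turn [0.002 0.003 1.999] shift [-0.569 -0.45   0.655]
```

>>> step_arm([
  [[0,0,1],[-0.57,-0.45,0],0.53],
  [[0,0,1],[-0.57,-0.45,0],0.53],
  [[0,0,1],[-0.57,-0.45,0],0.53],
  [[0,0,1],[-0.57,-0.45,0],0.53],
  [[0,0,1],[-0.57,-0.45,0],0.53],
  [[0,0,1],[-0.57,-0.45,0],0.53],
])

```text
clock: 9.9
eef_pos: [576.6, -252.4, 185.3]
tcp_rot: [-3.14, -0.003, 2.308]
contact_force: [-0.0, 0.2, 0.6]
opening: 0.765
grasp_force: 0.0
```

>>> step_arm([
  [[0,0,1],[0,0,0],0.53],
  [[0,0,1],[0,0,0],0.53],
  [[0,0,1],[0,0,0],0.53],
  [[0,0,1],[0,0,0],0.53],
  [[0,0,1],[0,0,0],0.53],
  [[0,0,1],[0,0,0],0.53],
  [[0,0,1],[0,0,0],0.53],
])

```text
clock: 10.6
eef_pos: [576.5, -252.1, 186.0]
tcp_rot: [-3.139, -0.001, 1.528]
contact_force: [0.1, 0.0, -0.2]
opening: 0.764
grasp_force: 0.0
```

```bash
python3 -c "
from h import *
go((0,-278,188,0),(0,-278,58,0),(0,-22,58,0))
"
```

```text
t 10.6 stand [  -1.5 -277.4] z 186.0 F [ 0.1  0.  -0.2] op 0.76
(0, -278, 188) turn [-0.003 -0.001 -0.001] shift [-0.003  0.008 -0.01 ]
(0, -278, 58) turn [-0.003 -0.001 -0.001] shift [-0.003  0.009  0.64 ]
(0, -22, 58) turn [-0.003 -0.001 -0.001] shift [1.277 0.008 0.641]
```

>>> step_arm([
  [[0,0,0],[0,0.008,0.2],0.53],
  [[0,0,0],[0,0.008,0.4],0.53],
  [[0,0,0],[0,0.008,0.6],0.53],
  [[0,0,0],[0,0.008,0.64],0.53],
  [[0,0,0],[0.05,0.008,0.64],0.53],
  [[0,0,0],[0.09,0.008,0.64],0.53],
  [[0,0,0],[0.13,0.008,0.64],0.53],
  [[0,0,0],[0.17,0.008,0.64],0.53],
])

```text
clock: 11.4
eef_pos: [581.5, -218.3, 62.0]
tcp_rot: [3.139, 0.001, 1.529]
contact_force: [-0.3, -2.6, 0.6]
opening: 0.767
grasp_force: 0.0
```

>>> step_arm([
  [[0,0,0],[0.06,0,0],0.53],
  [[0,0,0],[0.12,0,0],0.53],
  [[0,0,0],[0.18,0,0],0.53],
  [[0,0,0],[0.24,0,0],0.53],
  [[0,0,0],[0.3,0,0],0.53],
  [[0,0,0],[0.36,0,0],0.53],
  [[0,0,0],[0.4,0,0],0.53],
  [[0,0,0],[0.4,0,0],0.53],
])

```text
clock: 12.2
eef_pos: [584.5, -137.0, 61.1]
tcp_rot: [3.14, -0.0, 1.529]
contact_force: [1.4, 1.7, 6.4]
opening: 0.764
grasp_force: 0.0
```

```bash
python3 -c "
from h import *
go((0,-22,58,0))
A=save('scene','k.png')[130:230,170:270];B=save('side','k2.png')[170:270,240:340]
cv2.imwrite('pics/k3.png',cv2.resize(np.hstack([A,B])[:,:,::-1],None,fx=4,fy=4,interpolation=3))"
```

```text
t 12.2 stand [   1.6 -162.1] z 61.1 F [1.4 1.7 6.4] op 0.76
(0, -22, 58) turn [ 0.002 -0.     0.   ] shift [ 0.7   -0.008  0.016]
```

View pics/k3.png

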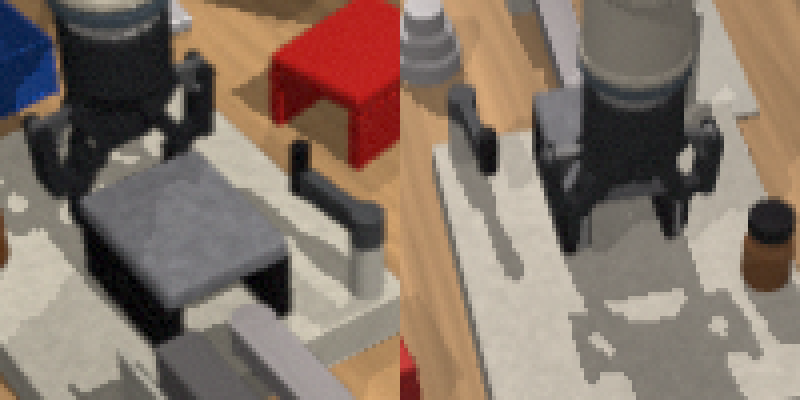

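```bash
python3 -c "
from h import *
np.set_printoptions(precision=2,suppress=True)
A=lambda x,y:(170+x/4-.37,130+y/4-.37)
o=[('scene',A(80,202),(48,-60,110)),('scene',A(168,303),(48,60,110)),('scene',A(290,248),(-48,60,110)),('scene',A(193,152),(-48,-60,110))]
f=fit(o,[580,-80,0]);print(f.x,inst(f.x),f.x[2]-ST[2],f.fun.reshape(-1,2))
"
```

```text
[589.74 -58.37  -0.04] [  3.54 -83.3 ] 0.004493311904012455 [[-1.09  0.26]
 [-0.32  0.24]
 [ 0.49 -0.58]
 [ 0.8  -0.09]]
```

>>> step_arm([
  [[0,0,0],[0.06,0,0],0.53],
  [[0,0,0],[0.12,0,0],0.53],
  [[0,0,0],[0.18,0,0],0.53],
  [[0,0,0],[0.24,0,0],0.53],
  [[0,0,0],[0.3,0,0],0.53],
  [[0,0,0],[0.36,0,0],0.53],
  [[0,0,0],[0.42,0,0],0.53],
  [[0,0,0],[0.48,0,0],0.53],
])

```text
clock: 13.1
eef_pos: [588.8, -42.8, 61.7]
tcp_rot: [3.139, 0.002, 1.529]
contact_force: [-2.2, -17.1, 24.6]
opening: 0.761
grasp_force: 0.0
```

>>> step_arm([
  [[0,0,0],[0.06,0,0],0.53],
  [[0,0,0],[0.12,0,0],0.53],
  [[0,0,0],[0.18,0,0],0.53],
  [[0,0,0],[0.24,0,0],0.53],
  [[0,0,0],[0.3,0,0],0.53],
  [[0,0,0],[0.35,0,0],0.53],
  [[0,0,0],[0.38,0,0],0.53],
  [[0,0,0],[0.38,0,0],0.53],
])

```text
clock: 13.9
eef_pos: [590.8, 34.3, 59.9]
tcp_rot: [-3.141, -0.0, 1.529]
contact_force: [0.2, -0.2, 0.7]
opening: 0.768
grasp_force: 0.0
```

```bash
python3 -c "
from h import *
go((0,20,58,0))
"
```

```text
t 13.9 stand [0.7 9.3] z 59.9 F [ 0.2 -0.2  0.7] op 0.77
(0, 20, 58) turn [-0.001 -0.     0.   ] shift [ 0.053 -0.003  0.009]
```

>>> step_arm([
  [[0,0,0],[0.03,0,0],0.53],
  [[0,0,0],[0.03,0,0],0.53],
  [[0,0,0],[-0.1,0,0],0.53],
  [[0,0,0],[-0.25,0,0],0.53],
  [[0,0,0],[-0.25,0,-0.2],-1],
  [[0,0,0],[-0.35,-0.2,-0.45],-1],
  [[0,0,0],[-0.6,-0.45,-0.7],-1],
  [[0,0,0],[-0.6,-0.65,-0.7],-1],
])

```text
clock: 14.7
eef_pos: [485.7, -72.5, 189.7]
tcp_rot: [3.137, 0.001, 1.528]
contact_force: [-0.2, -1.1, 0.8]
opening: 0.082
grasp_force: 0.0
```

```bash
python3 -c "
from h import *
np.set_printoptions(precision=1,suppress=True)
go((0,20,58,0))
imaging.grab_frame('scene');imaging.grab_frame('side')
for n,z in [('pad',32),('case',0),('keeper_knob',117),('burpot',0),('jar',40)]:
  for c in ['scene','side']:
    print(n,c,[(np.round(d['xy']),inst(atz(c,d['xy'],z)).round(),round(d['conf'],2)) for d in imaging.mark_of(c,n)[:4]])
im=imaging.grab_frame('scene');cv2.imwrite('pics/l.png',im[:,:,::-1])
# predicted top corners for candidate hung poses vs platform
for z in (102,110):
  print(proj('scene',W(ST,[(x,90+y,z) for x,y in [(48,-60),(-48,-60),(-48,60),(48,60)]])))
"
```

```text
t 14.7 stand [ -99.8 -101.8] z 189.7 F [-0.2 -1.1  0.8] op 0.08
(0, 20, 58) turn [ 0.  0. -0.] shift [0.6 0.5 0.7]
pad scene [(array([326., 211.]), array([-235.,  103.]), 0.89), (array([252., 243.]), array([-1., 81.]), 0.86), (array([261., 157.]), array([-230., -199.]), 0.85), (array([239., 121.]), array([-287., -409.]), 0.75)]
pad side [(array([220., 270.]), array([-252., -247.]), 0.95), (array([276., 184.]), array([-9., 94.]), 0.9), (array([207., 204.]), array([-263.,   43.]), 0.89)]
case scene [(array([298., 243.]), array([-118.,  130.]), 0.63), (array([230., 270.]), array([ 80., 102.]), 0.58)]
case side [(array([302., 184.]), array([ 88., 111.]), 0.65), (array([327., 328.]), array([  14., -482.]), 0.48)]
keeper_knob scene [(array([246., 170.]), array([-96., -85.]), 0.55)]
keeper_knob side [(array([261., 206.]), array([-97., -89.]), 0.56)]
burpot scene [(array([298., 248.]), array([-108.,  142.]), 0.71)]
burpot side []
jar scene [(array([166., 193.]), array([  99., -205.]), 0.61)]
jar side [(array([278., 188.]), array([-12.,  64.]), 0.72), (array([330., 237.]), array([ 105., -194.]), 0.55)]
[[223.6 219.6]
 [255.3 204.3]
 [283.9 232.7]
 [251.  250.3]]
[[223.4 217.4]
 [255.3 202.1]
 [284.  230.5]
 [251.  248.1]]
```

```bash
python3 -c "
from h import *
np.set_printoptions(precision=1,suppress=True)
print(tri(('scene',(252,243)),('side',(276,184))))
go((-142,-74,190,0),(-142,-74,97,0))
for t in np.arange(.1,1.6,.15):
  h=6+15*np.cos(t)+11*np.sin(t); print(round(t,2),np.array([-105+52*np.sin(t)-h*np.cos(t),-18-52*np.cos(t)-h*np.sin(t)]))
"
```

```text
(array([587.3, 111.7,  34.9]), np.float64(13.05472498230205))
t 15.3 stand [-100.9 -100.2] z 186.8 F [-0.6  0.1 -0.1] op 0.0
(-142, -74, 190) turn [-0. -0. -0.] shift [ 0.1 -0.2 -0. ]
(-142, -74, 97) turn [-0. -0. -0.] shift [ 0.1 -0.2  0.4]
0.1 [-121.7  -71.9]
0.25 [-114.7  -74.1]
0.4 [-106.9  -75.3]
0.55 [-98.7 -75.2]
0.7 [-90.3 -73.6]
0.85 [-81.9 -70.5]
1.0 [-73.9 -65.8]
1.15 [-66.6 -59.5]
1.3 [-60.4 -51.8]
1.45 [-55.6 -42.9]
```

>>> step_arm([
  [[0,0,0],[0.13,-0.205,0],-1],
  [[0,0,0],[0.13,-0.205,0],-1],
  [[0,0,0],[0.13,-0.205,0.2],-1],
  [[0,0,0],[0.13,-0.205,0.4],-1],
  [[0,0,0],[0.13,-0.205,0.45],-1],
  [[0,0,0],[0.13,-0.205,0.45],-1],
])

```text
clock: 15.95
eef_pos: [443.7, -43.3, 96.2]
tcp_rot: [-3.138, -0.0, 1.528]
contact_force: [0.4, -0.6, -0.5]
opening: 0.002
grasp_force: 0.0
```

>>> step_arm([
  [[0,0,0],[0,0.06,0],-1],
  [[0,0,0],[0,0.1,0],-1],
  [[0,0,0],[0,0.14,0],-1],
  [[0,0,0],[-0.005,0.18,0],-1],
  [[0,0,0],[-0.005,0.22,0],-1],
  [[0,0,0],[0,0.26,0],-1],
  [[0,0,0],[0.018,0.3,0],-1],
  [[0,0,0],[0.04,0.34,0],-1],
])

```text
clock: 16.75
eef_pos: [513.6, -38.1, 97.2]
tcp_rot: [-3.141, 0.0, 1.528]
contact_force: [-1.3, -0.5, -0.2]
opening: -0.007
grasp_force: 0.7
```

```bash
python3 -c "
from h import *
go((-66,-59,97,0),(-60,-52,97,0),(-55,-43,97,0),(-53,-34,97,0))"
```

```text
t 16.8 stand [-73.4 -66.3] z 97.2 F [-1.3 -0.5 -0.2] op -0.01
(-66, -59, 97) turn [-0.     0.    -0.001] shift [0.036 0.037 0.001]
(-60, -52, 97) turn [-0.     0.    -0.001] shift [0.071 0.067 0.001]
(-55, -43, 97) turn [-0.     0.    -0.001] shift [0.116 0.092 0.001]
(-53, -34, 97) turn [-0.     0.    -0.001] shift [0.161 0.102 0.001]
```

>>> step_arm([
  [[0,0,0],[0.036,0.037,0],-1],
  [[0,0,0],[0.07,0.067,0],-1],
  [[0,0,0],[0.115,0.092,0],-1],
  [[0,0,0],[0.145,0.1,0],-1],
  [[0,0,0],[0.16,0.1,0],-1],
  [[0,0,0],[0.16,0.1,0],-1],
])

```text
clock: 17.35
eef_pos: [534.7, -10.5, 97.5]
tcp_rot: [3.141, 0.007, 1.532]
contact_force: [0.0, -26.3, -1.2]
opening: -0.002
grasp_force: 13.6
```

```bash
python3 -c "
from h import *
go((-53,-30,97,0))
imaging.grab_frame('scene');imaging.grab_frame('side')
for c in ['scene','side']: print([(inst(atz(c,d['xy'],117)).round(),round(d['conf'],2)) for d in imaging.mark_of(c,'keeper_knob')[:4]])"
```

```text
t 17.4 stand [-53.4 -37.8] z 97.5 F [  0.  -26.3  -1.2] op -0.0
(-53, -30, 97) turn [0.001 0.008 0.004] shift [0.039 0.002 0.002]
[]
[(array([ -29., -113.]), 0.68), (array([-39., -15.]), 0.43)]
```

>>> step_arm([
  [[0,0,0],[-0.1,0,0],-1],
  [[0,0,0],[-0.25,0,0],-1],
  [[0,0,0],[-0.35,0,-0.2],-1],
  [[0,0,0],[-0.4,-0.2,-0.5],-1],
  [[0,0,0],[-0.7,-0.4,-0.7],-1],
  [[0,0,0],[-0.8,-0.6,-0.7],-1],
  [[0,0,0],[-0.8,-0.8,-0.7],-1],
  [[0,0,0],[-0.8,-0.8,-0.7],-1],
])

```text
clock: 18.35
eef_pos: [365.3, -160.5, 238.2]
tcp_rot: [3.141, 0.001, 1.527]
contact_force: [0.0, 0.1, -0.8]
opening: -0.003
grasp_force: 0.0
```

```bash
python3 -c "
from h import *
go((-53,-30,97,0))
imaging.grab_frame('scene');imaging.grab_frame('side')
for n,z in [('keeper_knob',117),('pad',32),('case',0)]:
  for c in ['scene','side']: print(n,c,[(inst(atz(c,d['xy'],z)).round(),round(d['conf'],2)) for d in imaging.mark_of(c,n)[:4]], [np.round(d['extent']) for d in imaging.recognise(c,n)[:4]])
Q=lambda x,y,a,b,h0,h1:W(ST,[(x+i,y+j,k) for i in(-a,a) for j in (-b,b) for k in (h0,h1)])
for n,P in dict(pad=Q(0,88,48,60,32,102),case=Q(83,106,15,60,0,160)).items():
  for c in ['scene','side']: p=proj(c,P);print(n,c,p.min(0).round(),np.ptp(p,axis=0).round())"
```

```text
t 18.4 stand [-216.4 -194.8] z 238.2 F [ 0.   0.1 -0.8] op -0.0
(-53, -30, 97) turn [ 0.001  0.001 -0.002] shift [0.826 0.815 0.706]
keeper_knob scene [(array([-45., -21.]), 0.62)] [array([240., 179.,  23.,  18.]), array([210., 211.,  37.,  80.])]
keeper_knob side [] [array([253., 186.,  27.,  15.])]
pad scene [(array([-241.,  108.]), 0.79), (array([-218., -195.]), 0.71), (array([ 3., 90.]), 0.59), (array([-312., -425.]), 0.59)] [array([305., 178.,  45.,  53.]), array([220.,  89.,  39.,  36.]), array([225., 204.,  55.,  64.]), array([239., 129.,  46.,  41.])]
pad side [(array([-10.,  98.]), 0.86), (array([-249., -258.]), 0.6), (array([-327., -492.]), 0.58), (array([-268.,   49.]), 0.56)] [array([182., 181.,  36.,  35.]), array([179., 311.,  46.,  62.]), array([196., 239.,  52.,  50.]), array([261., 157.,  37.,  37.])]
case scene [(array([ 87., 111.]), 0.82)] [array([208., 214.,  40.,  76.])]
case side [(array([ 92., 116.]), 0.94)] [array([293., 143.,  19.,  52.])]
pad scene [223. 204.] [60. 65.]
pad side [263. 157.] [34. 41.]
case scene [208. 210.] [40. 81.]
case side [293. 139.] [18. 57.]
```

```bash
python3 -c "
from h import *
print(r.sign_off())"
```

```text
the job is handed in; nothing more can be done
None
```

I handed the job in at about 18 s of the 72 s. By the last camera measurements the case stands upright at the bookend, the pad hangs on the bar and the keeper is shut; the sign-off gave no verdict.

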